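Seal a well plate: isolator on, three clicks on the press lever, hold

TASK

Seal the well plate in the film sealer: turn the red handle of the power isolator all the way from off to on, and only then pull the sealer's ratchet lever round, feeling for exactly three clicks and never letting it go over a fourth. The lever springs back if let go, so finish still gripping it there, at rest between the third and the fourth click. Leave the wash bottle, the blue tube block and the green tip box where they stand.

Things in the scene. Friction and masses are not known exactly. Their poses are not given: they have to be found in the camera images.
- isolator_box: grey power isolator box, 110 x 110 mm and 70 mm high, standing on the bench, fixed; a yellow 85 mm plate 3 mm thick on its top carries the red handle. Origin: centre of its underside, z up.
- isolator (a joint): angle of the red handle about the upright axis through the box's centre: 0 = off (bar along the box's x axis), 1.3 rad = on (turned clockwise seen from above). An over-centre spring snaps it to the nearer end: about 0.2 N m gets it moving, past the middle (0.65 to 0.8) it pulls itself on.
- isolator_grip (a point): middle of the red handle's grip bar, on its turning axis, 100 mm above the bench. The bar is 52 mm long, 14 mm wide, from 81 to 112 mm above the bench, over a 52 mm round red collar. The point's x axis lies along the bar and turns with it, z up.
- sealer: cream film sealer, fixed: base 280 (x) x 240 (y) mm, its top 55 mm above the bench. On its +x half a press: two columns at its (60, +-100) mm, a crosshead over its x 5 to 115 mm, 242 mm high (cap to 260 mm), over a white well plate. Origin: centre of its underside, z up. The lever's upright pivot axis is at its (-70, 0) mm; lever and handle at the -x half.
- press_lever (a joint): angle of the ratchet lever about its pivot: 0 at the rest stop, pointing along the sealer's -y; grows as it is pulled clockwise seen from above (handle swings towards the sealer's -x side); end stop 1.35 rad. A return spring pushes the handle back with 6 N at rest, 9 N at 1 rad. First click at 0.17 to 0.37 rad (differs from press to press), then one every 0.2 rad.
- lever_grip (a point): on the axis of the lever's upright handle, 125 mm above the bench: a black round post 20 mm thick with a red band near its top, from 89 to 151 mm above the bench, 140 mm from the pivot axis. The flat steel arm under it (18 mm wide) lies 79 to 89 mm above the bench. x axis: from the pivot outwards along the arm; z up.
- click_disc: dark steel disc, 132 mm across, fixed round the lever's pivot, with a brass saw-toothed rim of five teeth on it, crests 59 mm from the axis, 0.2 rad apart. Origin: on the pivot axis, 55 mm above the bench; x axis: towards the first crest; the others follow clockwise seen from above. A click falls as the arm passes over a crest. How far the disc is turned differs from press to press.
- wash_bottle: bystander: off-white bottle, 72 mm across, 170 mm tall, standing; origin: centre of its underside
- tube_block: bystander: blue block with tube caps, 70 x 120 mm, 40 mm high with the caps; origin: centre of its underside
- tip_box: bystander: green box with a clear lid, 127 x 87 mm, 56 mm high; origin: centre of its underside
- pawl_nose (a point): under the lever's arm, 60 mm from the pivot: the sprung brass pawl that rides over the disc's teeth. Up a tooth's long ramp the pull at the handle climbs by some 1 to 3 N; past the crest it drops by some 3 to 6 N within 0.08 rad: that snap is one click. It then lies in a valley, about 0.075 rad past the crest, where the next ramp begins.
Things that resemble listed ones, but are neither listed nor needed, are in the scene too. What is meant by the isolator_box is not purple, and is the smaller of those in its own colour.

How it is judged:
By the outcome, as a careful person would: the job done as asked, in the order asked, and still so for the second after the job is handed in, while the arm keeps its last pose, push and grip.
It also fails if it takes over 67 s, if anything falls off the work surface, if the arm or the gripper's body presses on something with over 40 N, if the wrist force passes 120 N, or if a joint passes its speed limit or range.

ROBOT

A 6-joint arm with a two-finger parallel gripper is mounted at the origin on the work surface. World frame = base frame: x ahead of the robot, y to its left, z up, the work surface at z = 0. Lengths are in m, angles in rad, forces in N, time in s.
With the tool pointing down it reaches from about 0.325 to 0.775 m from the base axis. Payload 9.3 kg.
Tool frame: the origin (TCP) lies between the finger pads; the fingertips stand 14 mm ahead of it and the grasp point (between the pads) lies 5 mm behind it; z points along the fingers, y is the line along which they close (so a half turn about z gives the same grasp; the last joint's range is limited). The gripper opens to 85 mm and grips with 20 to 120 N. Pads are 22 mm wide; open, the fingers measure 114 mm over their backs; the gripper's body (76 mm by 85 mm) begins 54 mm behind the grasp point. The pads swing forward as they close: fully open they stand 13 mm farther back than shut.
Start: joints at [-1.466, 0.259, 0.021, 1.334, 0, 1.418], TCP at [0.14, -0.532, 0.245] pointing down, gripper open.
Joint ranges: [-3.04, 3.04], [-0.91, 1.82], [-1.04, 1.36], [-1.92, 1.95], [-1.52, 1.45], [-3.14, 3.14]. Speed limits (rad/s): [2.22, 2.22, 2.79, 3.14, 3.14, 3.14].

INTERFACE

Orientations are given as [roll, pitch, yaw] about the fixed x, y, z axes, in that order (R = Rz(yaw) Ry(pitch) Rx(roll)).
In Python, from cell import ctrl gives the robot as it stands. The module is installed in compiled form; this text tells all that it offers.
- The arm moves only by the tool apply_moves, never from a script. Its argument "moves" is a list of rows, each a list of 3 entries, a list of its own where there are three numbers: the turn, a rotation vector about the tool's x, y, z in degrees, then the shift along the tool's x, y, z in mm, then the opening, from 0 (shut) to 1 (fully open). A call has 1 to 5 rows; each row shifts and turns the commanded pose from where the row before left it, along the tool's axes as they then stand; what a row does not reach is not made up. A row lasts 1/12 s, in which the tool goes at most 41.7 mm and 7.16 degrees, less where a joint would pass 70% of its speed; a pose out of reach is approached as far as the arm can. A call is refused whole if a number of a shift passes 41.7 or a number of a turn 7.16, either way. A call with a gripper value outside its range is refused whole. The fingers move at their own pace and stop on an object; the grip force is fixed at half the most. Time passes only in rows, so rows that do not move let the fingers close. It gives the time, the measured TCP pose, the force, the opening and the grip force at its end, in the units of the state.
- ctrl.state(): the state, without advancing time (a new reading comes with each control period).
- ctrl.capture(name): name is "scene" or "top" or "wrist"; returns a dict with "image" (480x640x3 uint8, blue, green, red), "vertical_fov" (degrees; the focal length in pixels is half the picture's height over the tangent of half this angle, whatever the lens; pixels are square), "cx", "cy" (the principal point, pixels), "extrinsics" (4x4, takes a point from camera to world coordinates); the wrist camera has in their place "mount" (4x4, takes a point from camera to tool coordinates, whose origin is the TCP and whose axes are the flange's). Camera axes: x right, y down, z forward; pixel columns grow to the right and rows downward; lengths in m; the calibration is good to about 2 mm. A picture is of the moment at which its call begins: read the wrist's pose just before it. There is no depth.
- ctrl.sign_off(): hands the job in; it is judged then, once.
The state is a dict: "time_s": time; "joint_positions": joint angles; "joint_velocities": joint speeds; "joint_efforts": joint torques, N m; "position": TCP position; "tool_rot": TCP orientation; "ft_force": force on the tool from outside, world axes, zero at the start; "ft_torque": the same for the moment, N m; "grip_width": finger opening in m; "grip_force": force on a finger pad.
Only numpy, scipy, OpenCV 4.12 (cv2) and the standard library are available. Lean on these libraries where they do the work, as an engineer would, in place of code of your own. Each camera call takes 0.05 s, during which the arm holds its last target. There are 200 camera calls.

## Working session

There is one attempt and no reset: what is moved stays moved. The work goes in short steps, Python scripts to look and compute and a tool call to move; the robot and the scene stay as the last step left them, time stands still between calls to the robot, and variables do not carry over. Pictures are saved under pics/ and viewed, at most 10 in all, crops included, and the job is handed in when it is done.

Besides the shell and the picture viewer there is one more tool, called after ">>>" in YAML: its name, and indented under it one key for each argument. apply_moves: Moves the arm, as the interface text tells. Its arguments: {"type":"object","properties":{"moves":{"type":"array"}},"required":["moves"]}

```bash
mkdir -p pics; cat > h.py <<'E'
import numpy as np, cv2
from cell import ctrl
from scipy.spatial.transform import Rotation as R
def cap(n,fn=None):
    s=ctrl.state(); c=ctrl.capture(n)
    f=240/np.tan(np.radians(c["vertical_fov"])/2)
    if n=="wrist":
        T=np.eye(4);T[:3,:3]=R.from_euler('xyz',s["tool_rot"]).as_matrix();T[:3,3]=s["position"]
        E=T@np.array(c["mount"])
    else: E=np.array(c["extrinsics"])
    if fn: cv2.imwrite(f"pics/{fn}.png",c["image"])
    return dict(img=c["image"],f=f,cx=c["cx"],cy=c["cy"],E=E)
def ray(c,u,v):
    d=c["E"][:3,:3]@np.array([(u-c["cx"])/c["f"],(v-c["cy"])/c["f"],1.]);return c["E"][:3,3],d
def onz(c,u,v,z):
    o,d=ray(c,u,v);return o+d*(z-o[2])/d[2]
def proj(c,p):
    q=np.linalg.inv(c["E"])@np.append(p,1);return c["f"]*q[0]/q[2]+c["cx"],c["f"]*q[1]/q[2]+c["cy"]
E
python3 - <<'E'
from h import *
import pickle
for n in("scene","top"):
    c=cap(n,n);pickle.dump(c,open(n+".pkl","wb"));print(n,c["f"],c["cx"],c["cy"],c["E"].round(3).tolist())
s=ctrl.state();print(s)
E
```

```text
scene 502.67527343656093 315.09691720948956 248.90573744513736 [[-0.76, 0.524, -0.384, 1.03], [0.649, 0.606, -0.459, 0.684], [-0.008, -0.599, -0.801, 1.222], [0.0, 0.0, 0.0, 1.0]]
top 555.7903059913971 316.47320351914243 232.31609287360283 [[0.021, -0.982, 0.186, 0.177], [-1.0, -0.023, -0.013, 0.064], [0.017, -0.185, -0.983, 1.867], [0.0, 0.0, 0.0, 1.0]]
{'time_s': 0.1, 'joint_positions': array([-1.46558723e+00,  2.59120093e-01,  2.08390326e-02,  1.33373319e+00,
       -1.42418715e-05,  1.41819261e+00]), 'joint_velocities': array([-0.00223354, -0.000359  ,  0.00196862,  0.00137694,  0.00053009,
        0.00169985]), 'joint_efforts': array([ 6.00017578e-03, -5.56692517e+01,  3.45070767e+01,  1.15331574e-02,
       -6.35113065e-05,  7.95138845e-06]), 'position': array([ 0.14019455, -0.53157456,  0.24473576]), 'tool_rot': array([-3.14038672e+00, -1.71062672e-04,  2.57812721e-01]), 'ft_force': array([ 0.10389488,  0.48358053, -0.80317965]), 'ft_torque': array([0.00939559, 0.02155712, 0.00239161]), 'grip_force': 0.0, 'grip_width': 0.08577886356615404}
```

View pics/top.png

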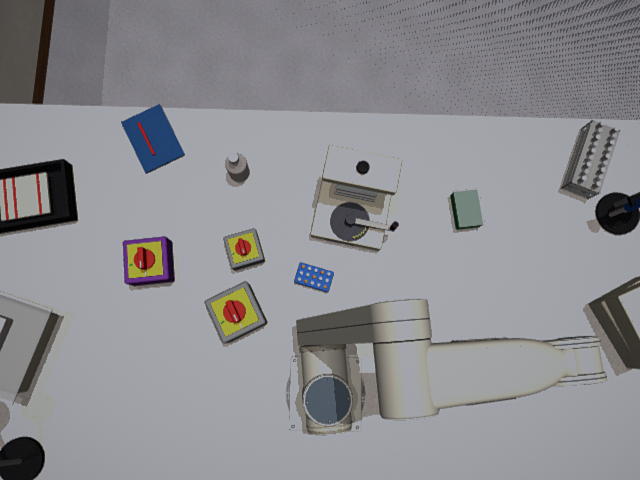

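View pics/scene.png

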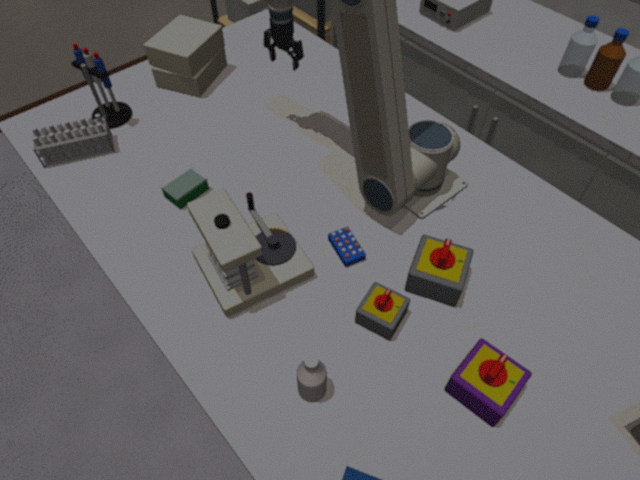

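The top view shows the small grey isolator at (243,248), the sealer disc at (350,222) and the lever handle at (393,227). The scene view shows the same isolator at (383,303) and the lever handle near (250,201). I'll compute rough poses from these.

```bash
python3 - <<'E'
from h import *
import pickle
for n,roi in(("top",(215,220,275,280)),("scene",(350,270,415,345))):
    c=pickle.load(open(n+".pkl","rb"));im=c["img"];hsv=cv2.cvtColor(im,cv2.COLOR_BGR2HSV)
    m=np.zeros(im.shape[:2],np.uint8);x0,y0,x1,y1=roi;m[y0:y1,x0:x1]=255
    yel=cv2.inRange(hsv,(20,120,80),(36,255,255))&m
    red=(cv2.inRange(hsv,(0,150,60),(8,255,255))|cv2.inRange(hsv,(172,150,60),(180,255,255)))&m
    pts=cv2.findNonZero(yel|red);r=cv2.minAreaRect(pts)
    P=np.array([onz(c,*p,.073) for p in cv2.boxPoints(r)]);e=np.roll(P,-1,0)-P
    print(n,"plate c",P.mean(0).round(4),"sides",np.linalg.norm(e,axis=1).round(3),"ang",np.degrees(np.arctan2(e[:,1],e[:,0])).round(1))
    rp=cv2.findNonZero(red);r=cv2.minAreaRect(rp);print("red",r, onz(c,*r[0],.1).round(4))
c=pickle.load(open("top.pkl","rb"))
for nm,p,z in(("pivot",(348,221),.08),("handletop",(393.5,226),.151),("bl corner",(310,236),.055),("br corner",(380,250),.055),("cap",(363,167),.26),("bottle",(237,172),.1),("block",(314,277),.04),("tip",(466,209),.05)): print(nm,onz(c,*p,z).round(3))
cv2.imwrite("pics/crop.png",np.hstack([cv2.resize(c["img"][130:270,295:415],None,fx=4,fy=4,interpolation=cv2.INTER_CUBIC)[:560],cv2.resize(c["img"][220:280,215:275],(300,560))])[:, :780])
E
```

```text
top plate c [0.4601 0.2797 0.073 ] sides [0.084 0.084 0.084 0.084] ang [ -72.3 -162.   107.5   18.4]
red ((242.6896209716797, 247.27586364746094), (14.855627059936523, 14.484235763549805), 21.801410675048828) [0.4563 0.2767 0.1   ]
scene plate c [0.46   0.2789 0.073 ] sides [0.088 0.089 0.086 0.085] ang [-158.2  105.4   19.8  -73.3]
red ((383.5, 300.0), (20.0, 17.0), 90.0) [0.4656 0.2826 0.1   ]
pivot [ 0.555 -0.062  0.08 ]
handletop [ 0.527 -0.201  0.151]
bl corner [0.506 0.061 0.055]
br corner [ 0.465 -0.171  0.055]
cap [ 0.684 -0.093  0.26 ]
bottle [0.707 0.307 0.1  ]
block [0.372 0.045 0.04 ]
tip [ 0.612 -0.462  0.05 ]
```

View pics/crop.png

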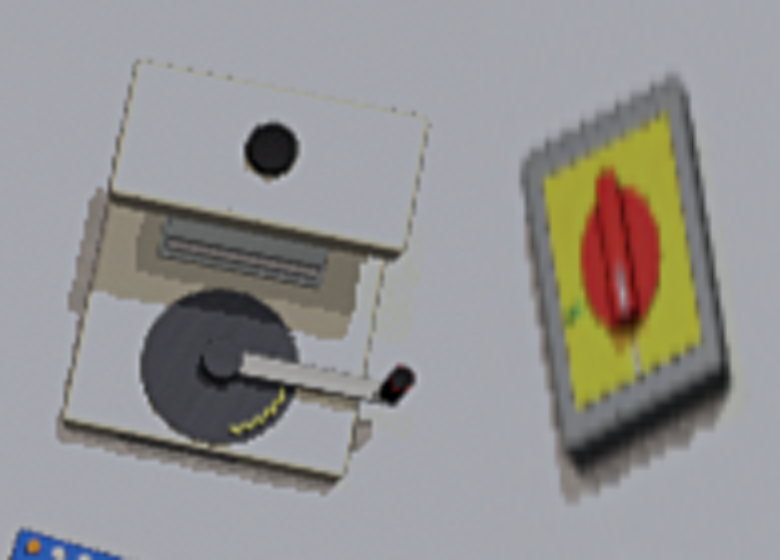

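```bash
cat >> h.py <<'E'
def plan(way,turnmax=7.,smax=38.,start=None,q=1.):
    """way: list of (x,y,z,yaw_deg), interpolated in polar coords; tool down. prints rounded rows"""
    s=ctrl.state()
    if start is None: start=(*s["position"],np.degrees(s["tool_rot"][2]))
    p=np.array(start[:3]);yaw=start[3];rows=[]
    cur=np.array(start,float)
    for w in way:
        w=np.array(w,float)
        a0,a1=np.arctan2(cur[1],cur[0]),np.arctan2(w[1],w[0]);r0,r1=np.hypot(*cur[:2]),np.hypot(*w[:2])
        L=np.linalg.norm([max(r0,r1)*(a1-a0),r1-r0,w[2]-cur[2]])*1000
        n=max(1,int(np.ceil(max(L/smax,abs(w[3]-cur[3])/turnmax-.02))))
        for i in range(1,n+1):
            t=i/n;a=a0+t*(a1-a0);r=r0+t*(r1-r0)
            g=np.array([r*np.cos(a),r*np.sin(a),cur[2]+t*(w[2]-cur[2])]);gy=cur[3]+t*(w[3]-cur[3])
            M=R.from_euler('xyz',[180,0,yaw],degrees=True).as_matrix()
            d=np.round(M.T@(g-p)*1000/q)*q;tz=-np.round((gy-yaw)*2)/2
            p=p+M@d/1000;yaw-=tz;rows.append([[0,0,float(tz)],[float(x) for x in d]])
        cur=w
    for i in range(0,len(rows),5):print(rows[i:i+5])
    print("end",p.round(4),round(yaw,1))
E
python3 - <<'E'
from h import *
c=ctrl.capture("wrist");print(np.round(c["mount"],3).tolist(),c["vertical_fov"])
p=lambda r,a,z,y:(r*np.cos(np.radians(a)),r*np.sin(np.radians(a)),z,y)
plan([p(.48,-25,.34,90)])
E
```

```text
[[0.001, -0.96, -0.281, 0.071], [1.0, 0.001, 0.001, 0.0], [-0.001, -0.281, 0.96, -0.129], [0.0, 0.0, 0.0, 1.0]] 69.29098884545141
[[[0, 0, -5.5], [34.0, -6.0, -7.0]], [[0, 0, -5.0], [34.0, -5.0, -7.0]], [[0, 0, -5.5], [34.0, -4.0, -6.0]], [[0, 0, -5.5], [33.0, -3.0, -7.0]], [[0, 0, -5.5], [34.0, -2.0, -7.0]]]
[[[0, 0, -5.0], [33.0, -1.0, -7.0]], [[0, 0, -5.5], [33.0, 0.0, -7.0]], [[0, 0, -5.5], [32.0, 1.0, -6.0]], [[0, 0, -5.5], [32.0, 2.0, -7.0]], [[0, 0, -5.0], [32.0, 3.0, -7.0]]]
[[[0, 0, -5.5], [31.0, 4.0, -7.0]], [[0, 0, -5.5], [31.0, 5.0, -7.0]], [[0, 0, -5.5], [30.0, 5.0, -6.0]], [[0, 0, -5.0], [30.0, 7.0, -7.0]]]
end [ 0.4354 -0.2032  0.3398] 89.8
```

>>> apply_moves:
  moves:
    - [[0,0,-5.5],[34,-6,-7],1]
    - [[0,0,-5],[34,-5,-7],1]
    - [[0,0,-5.5],[34,-4,-6],1]
    - [[0,0,-5.5],[33,-3,-7],1]
    - [[0,0,-5.5],[34,-2,-7],1]

```text
time_s: 0.57
position: [0.2849, -0.4407, 0.2792]
tool_rot: [-3.141, -0.0, 0.733]
ft_force: [-0.2, -0.0, 1.0]
grip_width: 0.0855
grip_force: 0.0
```

>>> apply_moves:
  moves:
    - [[0,0,-5],[33,-1,-7],1]
    - [[0,0,-5.5],[33,0,-7],1]
    - [[0,0,-5.5],[32,1,-6],1]
    - [[0,0,-5.5],[32,2,-7],1]
    - [[0,0,-5],[32,3,-7],1]

```text
time_s: 0.98
position: [0.3874, -0.3155, 0.3133]
tool_rot: [-3.141, -0.0, 1.196]
ft_force: [0.1, -0.3, -0.0]
grip_width: 0.0855
grip_force: 0.0
```

>>> apply_moves:
  moves:
    - [[0,0,-5.5],[31,4,-7],1]
    - [[0,0,-5.5],[31,5,-7],1]
    - [[0,0,-5.5],[30,5,-6],1]
    - [[0,0,-5],[30,7,-7],1]
    - [[0,0,0],[0,0,0],1]

```text
time_s: 1.4
position: [0.4365, -0.1995, 0.3417]
tool_rot: [3.14, -0.0, 1.576]
ft_force: [0.8, -0.6, 0.6]
grip_width: 0.0854
grip_force: 0.0
```

```bash
python3 - <<'E'
from h import *
import pickle
c=cap("wrist","w1");pickle.dump(c,open("w1.pkl","wb"));s=ctrl.state();print(s["position"],s["tool_rot"],s["time_s"])
print(proj(c,[.555,-.062,.08]),proj(c,[.527,-.201,.151]))
E
```

```text
[ 0.43609728 -0.20126055  0.34105203] [3.14042447e+00 5.09731548e-04 1.57140287e+00] 1.45
(np.float64(433.61008029374045), np.float64(73.82042512725056)) (np.float64(413.481743841166), np.float64(221.42064520350584))
```

View pics/w1.png

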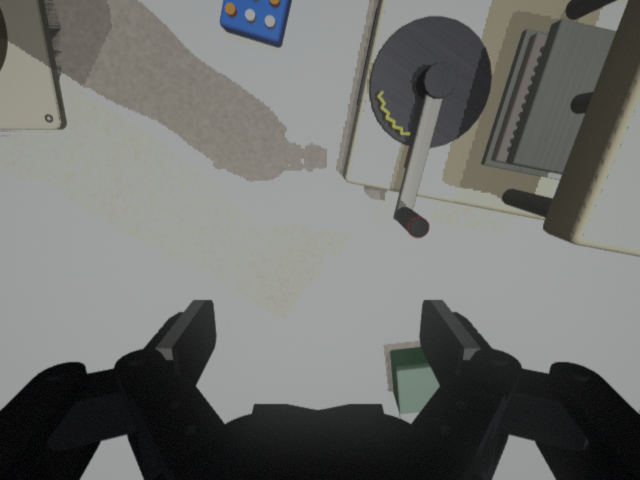

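The wrist view shows the handle top at (417,226), the disc centre near (431,81) and the brass teeth from (379,95) to (409,134). I'll measure these and view a zoomed crop.

```bash
python3 - <<'E'
from h import *
import pickle
c=pickle.load(open("w1.pkl","rb"));im=c["img"];hsv=cv2.cvtColor(im,cv2.COLOR_BGR2HSV)
roi=im[10:155,360:500];g=cv2.cvtColor(roi,cv2.COLOR_BGR2GRAY)
m=(g<95).astype(np.uint8);cs,_=cv2.findContours(cv2.morphologyEx(m,cv2.MORPH_OPEN,np.ones((5,5))),cv2.RETR_EXTERNAL,cv2.CHAIN_APPROX_NONE)
k=cv2.convexHull(max(cs,key=cv2.contourArea))+np.array([360,10]);e=cv2.fitEllipse(k);print("disc",e,[onz(c,*e[0],z).round(4) for z in(.055,.065)])
red=(cv2.inRange(hsv,(0,90,30),(10,255,255))|cv2.inRange(hsv,(165,90,30),(180,255,255)));red[:180]=0;red[250:]=0;red[:,:380]=0;red[:,450:]=0
p=cv2.findNonZero(red)
if p is not None: print("red band",cv2.minEnclosingCircle(p),len(p))
g=cv2.cvtColor(im,cv2.COLOR_BGR2GRAY)
dk=((g<90)*255).astype(np.uint8);dk[:195]=0;dk[245:]=0;dk[:,:390]=0;dk[:,440:]=0
print("post",cv2.minAreaRect(cv2.findNonZero(dk)))
z1=cv2.resize(im[80:145,365:425],None,fx=8,fy=8,interpolation=cv2.INTER_CUBIC);z2=cv2.resize(im[200:245,390:435],(300,300),interpolation=cv2.INTER_CUBIC)
o=np.zeros((520,780,3),np.uint8);o[:,:480]=z1;o[:300,480:]=z2;cv2.imwrite("pics/z.png",o)
yl=cv2.inRange(hsv,(20,120,80),(38,255,255));yl[:85]=0;yl[145:]=0;yl[:,:370]=0;yl[:,420:]=0
ys,xs=np.nonzero(yl);print("yellow",len(xs))
C=onz(c,*e[0],.062)
P=np.array([onz(c,x,y,.066) for x,y in zip(xs,ys)]);d=P-C;ra=np.hypot(d[:,0],d[:,1]);an=np.degrees(np.arctan2(d[:,1],d[:,0]))%360
for a in np.arange(an.min(),an.max(),2):
    k=(an>=a)&(an<a+2)
    if k.any():print(round(a,1),(ra[k].min()*1000).round(1),(ra[k].max()*1000).round(1))
E
```

```text
disc ((429.9925842285156, 81.75725555419922), (119.66295623779297, 133.97557067871094), 27.700475692749023) [array([ 0.5595, -0.0657,  0.055 ]), array([ 0.5565, -0.0672,  0.065 ])]
red band ((414.5, 224.5), 9.300638198852539) 22
post ((408.50006103515625, 218.00003051757812), (45.961936950683594, 20.50609588623047), 45.0)
yellow 1
```

View pics/z.png

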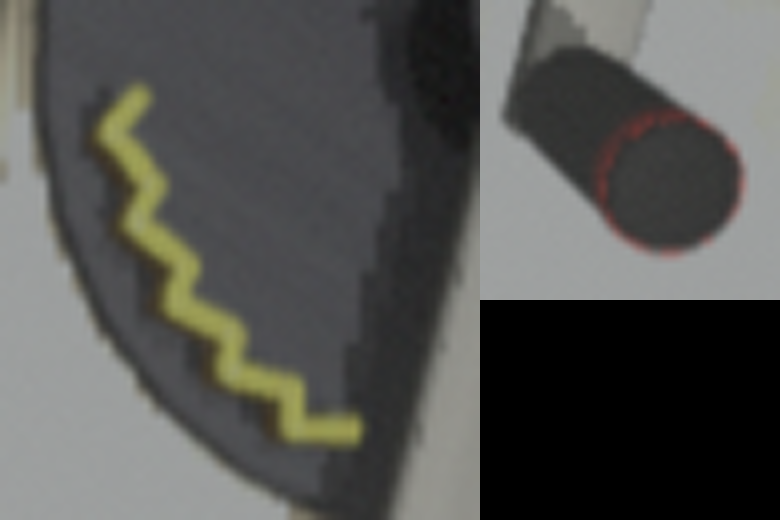

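The crop shows five clean crests, the first at zoom (290,437) and the last at (102,133). The handle top is at zoom (670,182). Next I'll compute the pivot, the crest angles and the lever line.

```bash
python3 - <<'E'
from h import *
import pickle
from scipy.optimize import least_squares
c=pickle.load(open("w1.pkl","rb"))
Z=[(290,437),(225,380),(170,310),(130,225),(102,133)];px=[(365+x/8-.45,80+y/8-.45) for x,y in Z]
H=onz(c,418.1,226.9,.151);print("handle",H)
im=c["img"];
for z in(.06,.064,.068):
    P=np.array([onz(c,*p,z)[:2] for p in px])
    f=lambda q:np.ravel(P-np.array([[q[0]+.059*np.cos(q[2]-.2*i),q[1]+.059*np.sin(q[2]-.2*i)] for i in range(5)]))
    s=least_squares(f,[.557,-.066,-2.]);C=s.x[:2]
    print(z,"pivot",C.round(4),"crest1",round(s.x[2],3),"res mm",(s.fun*1000).round(1),"armdir",np.arctan2(*(H[:2]-C)[::-1]).round(3),"len",np.hypot(*(H[:2]-C)).round(4),"disc ell",onz(c,430.3,81.6,z).round(4))
    print("  L-R width",np.linalg.norm(onz(c,370,80,z)-onz(c,491,80,z)).round(4))
E
```

```text
handle [ 0.53181514 -0.20628163  0.151     ]
0.06 pivot [ 0.5601 -0.0694] crest1 -2.115 res mm [ 0.8 -1.1  0.5 -0.6  0.  -0.2 -0.3  0.7 -1.   1.3] armdir -1.774 len 0.1398 disc ell [ 0.5583 -0.0663  0.06  ]
  L-R width 0.1312
0.064 pivot [ 0.5593 -0.0696] crest1 -2.115 res mm [ 0.6 -0.9  0.4 -0.5  0.  -0.2 -0.2  0.6 -0.9  1.1] armdir -1.769 len 0.1394 disc ell [ 0.5571 -0.0669  0.064 ]
  L-R width 0.1299
0.068 pivot [ 0.5585 -0.0699] crest1 -2.115 res mm [ 0.4 -0.8  0.4 -0.4  0.1 -0.2 -0.1  0.5 -0.8  0.9] armdir -1.764 len 0.139 disc ell [ 0.5559 -0.0675  0.068 ]
  L-R width 0.1286
```

```bash
python3 - <<'E'
from h import *
plan([(.455,.18,.33,162),(.460,.279,.22,198)])
E
```

```text
[[[0, 0, -6.5], [32.0, 14.0, 1.0]], [[0, 0, -6.5], [32.0, 16.0, 1.0]], [[0, 0, -6.5], [31.0, 17.0, 1.0]], [[0, 0, -6.5], [31.0, 18.0, 1.0]], [[0, 0, -6.5], [29.0, 20.0, 1.0]]]
[[[0, 0, -7.0], [29.0, 21.0, 1.0]], [[0, 0, -6.5], [29.0, 22.0, 1.0]], [[0, 0, -6.5], [27.0, 23.0, 1.0]], [[0, 0, -6.5], [26.0, 24.0, 1.0]], [[0, 0, -6.5], [25.0, 26.0, 1.0]]]
[[[0, 0, -6.5], [25.0, 26.0, 1.0]], [[0, 0, -6.0], [3.0, 16.0, 18.0]], [[0, 0, -6.0], [1.0, 16.0, 19.0]], [[0, 0, -6.0], [1.0, 17.0, 18.0]], [[0, 0, -6.0], [-1.0, 16.0, 18.0]]]
[[[0, 0, -6.0], [-1.0, 17.0, 19.0]], [[0, 0, -6.0], [-3.0, 17.0, 18.0]]]
end [0.4596 0.2792 0.2201] 198.0
```

>>> apply_moves:
  moves:
    - [[0,0,-6.5],[32,14,1],1]
    - [[0,0,-6.5],[32,16,1],1]
    - [[0,0,-6.5],[31,17,1],1]
    - [[0,0,-6.5],[31,18,1],1]
    - [[0,0,-6.5],[29,20,1],1]

```text
time_s: 1.87
position: [0.4841, -0.0333, 0.3346]
tool_rot: [-3.141, -0.0, 2.137]
ft_force: [0.4, -0.2, 0.2]
grip_width: 0.0855
grip_force: 0.0
```

>>> apply_moves:
  moves:
    - [[0,0,-7],[29,21,1],1]
    - [[0,0,-6.5],[29,22,1],1]
    - [[0,0,-6.5],[27,23,1],1]
    - [[0,0,-6.5],[26,24,1],1]
    - [[0,0,-6.5],[25,26,1],1]

```text
time_s: 2.28
position: [0.4678, 0.1444, 0.3296]
tool_rot: [-3.141, -0.001, 2.713]
ft_force: [0.2, 0.6, -0.4]
grip_width: 0.0856
grip_force: 0.0
```

>>> apply_moves:
  moves:
    - [[0,0,-6.5],[25,26,1],1]
    - [[0,0,-6],[3,16,18],1]
    - [[0,0,-6],[1,16,19],1]
    - [[0,0,-6],[1,17,18],1]
    - [[0,0,-6],[-1,16,18],1]

```text
time_s: 2.7
position: [0.4626, 0.2429, 0.255]
tool_rot: [-3.141, -0.0, -3.037]
ft_force: [-0.0, -0.4, -0.3]
grip_width: 0.0855
grip_force: 0.0
```

>>> apply_moves:
  moves:
    - [[0,0,-6],[-1,17,19],1]
    - [[0,0,-6],[-3,17,18],1]
    - [[0,0,0],[0,0,0],1]

```text
time_s: 2.95
position: [0.4602, 0.2777, 0.2152]
tool_rot: [3.142, -0.006, -2.826]
ft_force: [-1.5, 0.0, -0.1]
grip_width: 0.0855
grip_force: 0.0
```

```bash
python3 - <<'E'
from h import *
c=cap("wrist","w2");im=c["img"];hsv=cv2.cvtColor(im,cv2.COLOR_BGR2HSV);s=ctrl.state();print(s["position"],np.degrees(s["tool_rot"]),s["joint_positions"].round(2))
yel=cv2.inRange(hsv,(20,120,60),(36,255,255));red=cv2.inRange(hsv,(0,150,40),(8,255,255))|cv2.inRange(hsv,(172,150,40),(180,255,255))
a=yel|red
n,l,st,ct=cv2.connectedComponentsWithStats(cv2.morphologyEx(a,cv2.MORPH_CLOSE,np.ones((7,7))))
k=1+np.argmin(np.linalg.norm(ct[1:]-[320,240],axis=1)+1e4*(st[1:,4]<2000));a[l!=k]=0
q=cv2.convexHull(cv2.findNonZero(a));r=cv2.approxPolyDP(q,0.05*cv2.arcLength(q,True),True)[:,0]
P=np.array([onz(c,*p,.073) for p in r.astype(float)]);e=np.roll(P,-1,0)-P
print("corners",r.tolist(),"c",P.mean(0).round(4),"sides",np.linalg.norm(e,axis=1).round(4),"ang",np.degrees(np.arctan2(e[:,1],e[:,0])).round(1))
E
```

```text
[0.4605915  0.27681884 0.21704631] [-179.97223135   -0.24644912 -162.24702122] [ 0.39  0.25 -0.06  1.26 -0.    0.08]
corners [[374, 182], [369, 281], [270, 281], [266, 181]] c [0.4587 0.2789 0.073 ] sides [0.0822 0.083  0.083  0.0835] ang [  17.8  -71.8 -161.9  107.6]
```

View pics/w2.png

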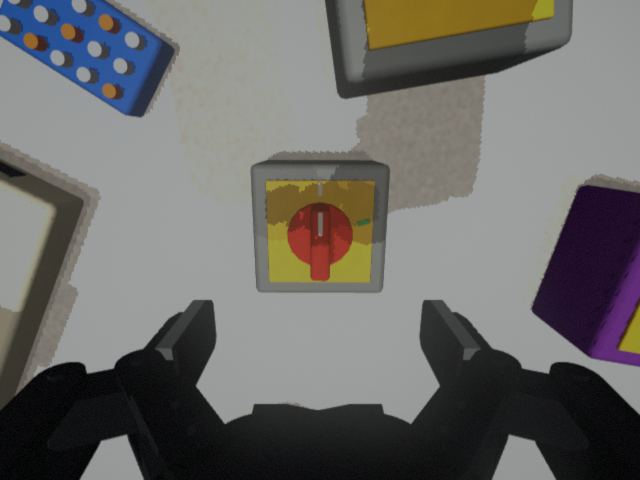

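The picture shows the isolator plate centred at about (320,232), with the handle bar lined up with the tool x axis and the green "on" mark clockwise from it. I'll descend and grip.

>>> apply_moves:
  moves:
    - [[0,0,0],[1,2.5,30],1]
    - [[0,0,0],[0,0,30],1]
    - [[0,0,0],[0,0,30],0.6]
    - [[0,0,0],[0,0,25],0.5]
    - [[0,0,0],[0,0,0],0]

```text
time_s: 3.42
position: [0.458, 0.277, 0.1008]
tool_rot: [-3.141, -0.006, -2.836]
ft_force: [-0.3, -0.6, 1.0]
grip_width: 0.0517
grip_force: 0.0
```

>>> apply_moves:
  moves:
    - [[0,0,0],[0,0,0],0]
    - [[0,0,0],[0,0,0],0]
    - [[0,0,0],[0,0,0],0]
    - [[0,0,0],[0,0,0],0]
    - [[0,0,0],[0,0,0],0]

```text
time_s: 3.83
position: [0.4606, 0.2795, 0.1066]
tool_rot: [3.141, 0.004, -2.832]
ft_force: [0.2, 0.5, 6.4]
grip_width: 0.0125
grip_force: 59.1
```

>>> apply_moves:
  moves:
    - [[0,0,6],[0,0,0],0]
    - [[0,0,6],[0,0,0],0]
    - [[0,0,6],[0,0,0],0]
    - [[0,0,6],[0,0,0],0]
    - [[0,0,6],[0,0,0],0]

```text
time_s: 4.25
position: [0.4606, 0.2788, 0.1067]
tool_rot: [3.141, 0.004, 2.922]
ft_force: [-0.7, -3.9, 7.6]
grip_width: 0.0128
grip_force: 59.3
```

>>> apply_moves:
  moves:
    - [[0,0,6],[0,0,0],0]
    - [[0,0,6],[0,0,0],0]
    - [[0,0,6],[0,0,0],0]
    - [[0,0,6],[0,0,0],0]
    - [[0,0,6],[0,0,0],0]

```text
time_s: 4.67
position: [0.4603, 0.2782, 0.1066]
tool_rot: [3.14, 0.003, 2.398]
ft_force: [-2.3, -7.3, 11.3]
grip_width: 0.0128
grip_force: 59.6
```

>>> apply_moves:
  moves:
    - [[0,0,6],[0,0,0],0]
    - [[0,0,6],[0,0,0],0]
    - [[0,0,3],[0,0,0],0]
    - [[0,0,0],[0,0,0],0]
    - [[0,0,0],[0,0,0],0]

```text
time_s: 5.08
position: [0.46, 0.278, 0.1066]
tool_rot: [3.14, 0.003, 2.142]
ft_force: [-2.9, -8.3, 10.8]
grip_width: 0.0129
grip_force: 59.9
```

```bash
python3 - <<'E'
from h import *
s=ctrl.state();print(s)
E
```

```text
{'time_s': 5.0833, 'joint_positions': array([ 0.38893255,  0.31520003, -0.26646788,  0.98711653, -0.00264534,
        1.38848289]), 'joint_velocities': array([-0.0009005 ,  0.00093387,  0.00114906,  0.00035354,  0.00121512,
       -0.01082192]), 'joint_efforts': array([  2.39600904, -50.62094808,  30.14340878,  -2.35682108,
         1.86974052,   0.65363601]), 'position': array([0.4599802 , 0.2780486 , 0.10659997]), 'tool_rot': array([3.14009372e+00, 2.96625827e-03, 2.14203742e+00]), 'ft_force': array([-2.94499978, -8.26012908, 10.83238216]), 'ft_torque': array([-1.77027885,  0.68437234,  0.45051755]), 'grip_force': 59.90667521953583, 'grip_width': 0.012874128648818223}
```

>>> apply_moves:
  moves:
    - [[0,0,0],[0,0,0],0.6]
    - [[0,0,0],[0,0,0],0.6]
    - [[0,0,0],[0,0,0],0.6]
    - [[0,0,0],[0,0,0],0.6]
    - [[0,0,0],[0,0,-20],0.6]

```text
time_s: 5.5
position: [0.458, 0.2785, 0.1217]
tool_rot: [-3.137, -0.001, 2.143]
ft_force: [-0.2, -0.6, -0.5]
grip_width: 0.0511
grip_force: 0.0
```

>>> apply_moves:
  moves:
    - [[0,0,0],[0,0,-35],0.7]
    - [[0,0,0],[0,0,-35],0.7]
    - [[0,0,0],[0,0,-35],0.7]
    - [[0,0,0],[0,0,0],0.7]

```text
time_s: 5.83
position: [0.4613, 0.28, 0.236]
tool_rot: [3.132, 0.002, 2.143]
ft_force: [0.2, 0.7, -0.3]
grip_width: 0.06
grip_force: 0.0
```

```bash
python3 - <<'E'
from h import *
c=cap("wrist","w3");s=ctrl.state();print(s["position"],np.degrees(s["tool_rot"]))
hsv=cv2.cvtColor(c["img"],cv2.COLOR_BGR2HSV)
cv2.imwrite("pics/w3c.png",c["img"][120:340,180:460])
# handle approach plan: lever at rest dir -101.5deg -> yaw 78.5
plan([(.50,-.05,.33,100),(.532,-.206,.20,78.5)])
E
```

```text
[0.46075948 0.27974308 0.23289306] [1.79630655e+02 6.14060865e-02 1.22777231e+02]
[[[0, 0, 2.5], [-34.0, -6.0, -10.0]], [[0, 0, 2.0], [-34.0, -6.0, -9.0]], [[0, 0, 2.5], [-34.0, -7.0, -10.0]], [[0, 0, 2.0], [-33.0, -8.0, -10.0]], [[0, 0, 2.5], [-33.0, -9.0, -10.0]]]
[[[0, 0, 2.0], [-32.0, -10.0, -9.0]], [[0, 0, 2.5], [-32.0, -10.0, -10.0]], [[0, 0, 2.0], [-31.0, -12.0, -10.0]], [[0, 0, 2.5], [-31.0, -12.0, -9.0]], [[0, 0, 2.5], [-30.0, -12.0, -10.0]]]
[[[0, 0, 3.5], [-25.0, 4.0, 22.0]], [[0, 0, 3.5], [-26.0, 5.0, 21.0]], [[0, 0, 3.5], [-26.0, 4.0, 22.0]], [[0, 0, 3.5], [-26.0, 6.0, 22.0]], [[0, 0, 3.5], [-27.0, 5.0, 21.0]]]
[[[0, 0, 4.0], [-27.0, 6.0, 22.0]]]
end [ 0.5323 -0.2057  0.1999] 78.3
```

View pics/w3c.png

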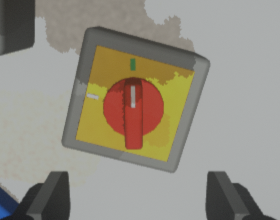

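The handle's index mark now points at the green "on" mark, at crop (133,64), so the isolator is on. Next is the lever.

>>> apply_moves:
  moves:
    - [[0,0,2.5],[-34,-6,-10],0.7]
    - [[0,0,2],[-34,-6,-9],0.7]
    - [[0,0,2.5],[-34,-7,-10],0.7]
    - [[0,0,2],[-33,-8,-10],0.7]
    - [[0,0,2.5],[-33,-9,-10],0.7]

```text
time_s: 6.3
position: [0.507, 0.1131, 0.2776]
tool_rot: [-3.14, -0.001, 1.941]
ft_force: [1.0, -0.3, -0.3]
grip_width: 0.0596
grip_force: 0.0
```

>>> apply_moves:
  moves:
    - [[0,0,2],[-32,-10,-9],0.7]
    - [[0,0,2.5],[-32,-10,-10],0.7]
    - [[0,0,2],[-31,-12,-10],0.7]
    - [[0,0,2.5],[-31,-12,-9],0.7]
    - [[0,0,2.5],[-30,-12,-10],0.7]

```text
time_s: 6.72
position: [0.4984, -0.0521, 0.3255]
tool_rot: [-3.14, -0.001, 1.739]
ft_force: [0.7, -1.0, -0.5]
grip_width: 0.0595
grip_force: 0.0
```

>>> apply_moves:
  moves:
    - [[0,0,3.5],[-25,4,22],0.7]
    - [[0,0,3.5],[-26,5,21],0.7]
    - [[0,0,3.5],[-26,4,22],0.7]
    - [[0,0,3.5],[-26,6,22],0.7]
    - [[0,0,3.5],[-27,5,21],0.7]

```text
time_s: 7.13
position: [0.5285, -0.1799, 0.2161]
tool_rot: [-3.14, -0.001, 1.433]
ft_force: [0.5, 0.8, -0.9]
grip_width: 0.0598
grip_force: 0.0
```

>>> apply_moves:
  moves:
    - [[0,0,4],[-27,6,22],0.7]
    - [[0,0,0],[0,0,0],0.7]
    - [[0,0,0],[0,0,0],0.7]

```text
time_s: 7.38
position: [0.53, -0.2072, 0.1937]
tool_rot: [-3.137, -0.002, 1.364]
ft_force: [-0.1, 0.5, 0.4]
grip_width: 0.0597
grip_force: 0.0
```

```bash
python3 - <<'E'
from h import *
c=cap("wrist","w4");s=ctrl.state();print(s["position"],np.degrees(s["tool_rot"]),s["joint_positions"].round(2))
im=c["img"];u,v=proj(c,[.532,-.206,.151]);print(u,v)
hsv=cv2.cvtColor(im,cv2.COLOR_BGR2HSV);red=cv2.inRange(hsv,(0,110,30),(10,255,255))|cv2.inRange(hsv,(165,110,30),(180,255,255))
y0,x0=int(v)-60,int(u)-60;p=cv2.findNonZero(red[max(y0,0):y0+120,x0:x0+120]);
if p is not None:
    (a,b),r=cv2.minEnclosingCircle(p);print(a+x0,b+max(y0,0),r,onz(c,a+x0,b+max(y0,0),.149))
E
```

```text
[ 0.53045959 -0.20648799  0.1951789 ] [-1.79869835e+02 -5.80118085e-02  7.82548451e+01] [-0.52  0.31 -0.03  1.23  0.    1.26]
321.3104953387672 277.05107020214655
327.5 263.5 9.823541641235352 [ 0.53660755 -0.19991604  0.149     ]
```

View pics/w4.png

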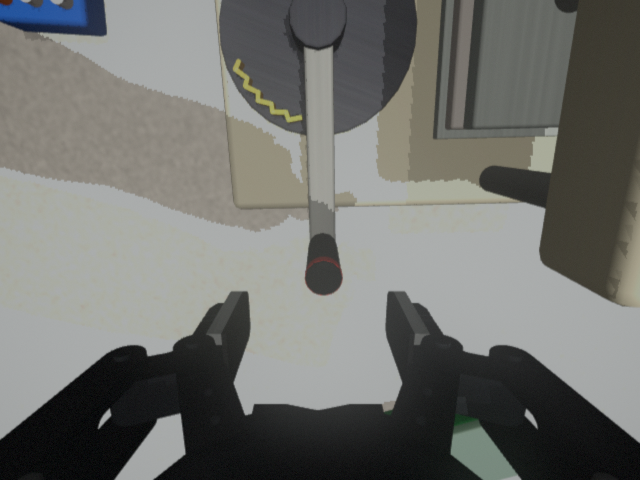

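The handle top is at (323,277), where predicted and centred between the fingers. I'll descend and close.

>>> apply_moves:
  moves:
    - [[0,0,0],[0,1,25],0.7]
    - [[0,0,0],[0,0,25],0.7]
    - [[0,0,0],[0,0,25],0.7]
    - [[0,0,0],[0,0,0],0.7]
    - [[0,0,0],[0,0,0],0.4]

```text
time_s: 7.85
position: [0.5317, -0.2055, 0.1216]
tool_rot: [-3.141, -0.001, 1.368]
ft_force: [-0.2, 0.4, 0.9]
grip_width: 0.0493
grip_force: 0.0
```

>>> apply_moves:
  moves:
    - [[0,0,0],[0,0,0],0]
    - [[0,0,0],[0,0,0],0]
    - [[0,0,0],[0,0,0],0]
    - [[0,0,0],[0,0,0],0]
    - [[0,0,0],[0,0,0],0]

```text
time_s: 8.27
position: [0.533, -0.2068, 0.1234]
tool_rot: [3.138, 0.001, 1.367]
ft_force: [2.0, 2.3, 6.0]
grip_width: 0.0188
grip_force: 58.2
```

```bash
cat >> h.py <<'E'
C=np.array([.559,-.069])
def rep():
    s=ctrl.state();p=s["position"][:2]-C;a=np.arctan2(p[1],p[0]);t=np.array([np.sin(a),-np.cos(a)])
    f=s["ft_force"];print("t",s["time_s"],"r",np.hypot(*p).round(4),"ang",(-1.7715-a).round(4),"yaw",np.degrees(s["tool_rot"][2]).round(2),"Ftan",(t@f[:2]).round(2),"Frad",(f[:2]@p/np.hypot(*p)).round(2),"pos",s["position"].round(4),"T",s["ft_torque"].round(2),s["grip_width"])
E
python3 -c "
from h import *
rep()"
```

```text
t 8.2667 r 0.1403 ang -0.0145 yaw 78.3 Ftan -1.52 Frad -2.65 pos [ 0.533  -0.2068  0.1234] T [ 0.4  -0.02  0.07] 0.01880323623025682
```

>>> apply_moves:
  moves:
    - [[0,0,2],[0.1,-4.9,0],0]
    - [[0,0,0],[0,0,0],0]

```text
time_s: 8.43
position: [0.5285, -0.2059, 0.1234]
tool_rot: [3.137, 0.001, 1.33]
ft_force: [6.2, 0.7, 4.3]
grip_width: 0.0186
grip_force: 58.5
```

>>> apply_moves:
  moves:
    - [[0,0,2],[0.1,-4.9,0],0]
    - [[0,0,0],[0,0,0],0]

```text
time_s: 8.6
position: [0.5238, -0.2048, 0.1234]
tool_rot: [3.137, 0.001, 1.295]
ft_force: [6.1, 0.3, 5.0]
grip_width: 0.0185
grip_force: 58.6
```

>>> apply_moves:
  moves:
    - [[0,0,2],[0.1,-4.9,0],0]
    - [[0,0,0],[0,0,0],0]

```text
time_s: 8.77
position: [0.5191, -0.2035, 0.1234]
tool_rot: [3.136, 0.001, 1.26]
ft_force: [5.6, -1.4, 5.6]
grip_width: 0.0185
grip_force: 58.6
```

>>> apply_moves:
  moves:
    - [[0,0,2],[0.1,-4.9,0],0]
    - [[0,0,0],[0,0,0],0]

```text
time_s: 8.93
position: [0.5144, -0.202, 0.1235]
tool_rot: [3.136, 0.001, 1.225]
ft_force: [5.8, -1.7, 3.7]
grip_width: 0.0188
grip_force: 58.6
```

>>> apply_moves:
  moves:
    - [[0,0,2],[0.1,-4.9,0],0]
    - [[0,0,0],[0,0,0],0]

```text
time_s: 9.1
position: [0.5099, -0.2005, 0.1235]
tool_rot: [3.136, 0.001, 1.19]
ft_force: [5.9, -2.9, 3.1]
grip_width: 0.0188
grip_force: 58.6
```

>>> apply_moves:
  moves:
    - [[0,0,2],[0.1,-4.9,0],0]
    - [[0,0,0],[0,0,0],0]

```text
time_s: 9.27
position: [0.5053, -0.1987, 0.1234]
tool_rot: [3.136, 0.001, 1.155]
ft_force: [5.1, -3.4, 3.6]
grip_width: 0.0188
grip_force: 58.6
```

```bash
python3 -c "
from h import *
rep()"
```

```text
t 9.2667 r 0.1403 ang 0.1919 yaw 66.17 Ftan -6.03 Frad 1.2 pos [ 0.5053 -0.1987  0.1234] T [-0.51 -0.63  0.02] 0.01877435278477408
```

>>> apply_moves:
  moves:
    - [[0,0,2],[0.1,-4.9,0],0]
    - [[0,0,0],[0,0,0],0]

```text
time_s: 9.43
position: [0.5009, -0.1967, 0.1234]
tool_rot: [3.136, 0.001, 1.12]
ft_force: [3.8, -4.0, 3.8]
grip_width: 0.0184
grip_force: 58.6
```

>>> apply_moves:
  moves:
    - [[0,0,2],[0.1,-4.9,0],0]
    - [[0,0,0],[0,0,0],0]

```text
time_s: 9.6
position: [0.4966, -0.1947, 0.1234]
tool_rot: [3.136, 0.001, 1.085]
ft_force: [4.8, -4.9, 2.6]
grip_width: 0.019
grip_force: 58.6
```

>>> apply_moves:
  moves:
    - [[0,0,2],[0.1,-4.9,0],0]
    - [[0,0,0],[0,0,0],0]

```text
time_s: 9.77
position: [0.4923, -0.1925, 0.1235]
tool_rot: [3.136, 0.001, 1.05]
ft_force: [4.4, -5.6, 4.0]
grip_width: 0.0185
grip_force: 58.6
```

>>> apply_moves:
  moves:
    - [[0,0,2],[0.1,-4.9,0],0]
    - [[0,0,0],[0,0,0],0]

```text
time_s: 9.93
position: [0.4881, -0.1902, 0.1234]
tool_rot: [3.135, 0.001, 1.015]
ft_force: [4.0, -7.6, 3.9]
grip_width: 0.019
grip_force: 58.7
```

>>> apply_moves:
  moves:
    - [[0,0,2],[0.1,-4.9,0],0]
    - [[0,0,0],[0,0,0],0]

```text
time_s: 10.1
position: [0.4835, -0.1874, 0.1234]
tool_rot: [3.136, 0.002, 0.98]
ft_force: [1.2, -7.0, 5.9]
grip_width: 0.0186
grip_force: 58.8
```

>>> apply_moves:
  moves:
    - [[0,0,2],[0.1,-4.9,0],0]
    - [[0,0,0],[0,0,0],0]

```text
time_s: 10.27
position: [0.4792, -0.1846, 0.1234]
tool_rot: [3.137, 0.002, 0.945]
ft_force: [-0.6, -6.2, 7.1]
grip_width: 0.0185
grip_force: 58.9
```

>>> apply_moves:
  moves:
    - [[0,0,2],[0.1,-4.9,0],0]
    - [[0,0,0],[0,0,0],0]

```text
time_s: 10.43
position: [0.4756, -0.182, 0.1234]
tool_rot: [3.136, 0.002, 0.91]
ft_force: [2.1, -9.4, 4.8]
grip_width: 0.0188
grip_force: 58.9
```

>>> apply_moves:
  moves:
    - [[0,0,2],[0.1,-4.9,0],0]
    - [[0,0,0],[0,0,0],0]

```text
time_s: 10.6
position: [0.4718, -0.1791, 0.1234]
tool_rot: [3.135, 0.002, 0.875]
ft_force: [1.3, -10.7, 4.0]
grip_width: 0.019
grip_force: 58.8
```

```bash
python3 -c "
from h import *
rep()"
```

```text
t 10.6 r 0.1404 ang 0.469 yaw 50.13 Ftan -7.7 Frad 7.58 pos [ 0.4718 -0.1791  0.1234] T [-1.67 -0.04  0.14] 0.01895400516660711
```

```bash
cat >> h.py <<'E'
def seq(rows):
    for x,y,fx,fy in rows:
        p=np.array([x,y])-C;a=np.arctan2(p[1],p[0]);print("ang",(-1.786-a).round(3),"pull",(-(np.sin(a)*fx-np.cos(a)*fy)).round(2),"rad",((p@[fx,fy])/np.hypot(*p)).round(1),"r",np.hypot(*p).round(4))
E
python3 -c "
from h import *
seq([(.5285,-.2059,6.2,.7),(.5238,-.2048,6.1,.3),(.5191,-.2035,5.6,-1.4),(.5144,-.202,5.8,-1.7),(.5099,-.2005,5.9,-2.9),(.5053,-.1987,5.1,-3.4),(.5009,-.1967,3.8,-4),(.4966,-.1947,4.8,-4.9),(.4923,-.1925,4.4,-5.6),(.4881,-.1902,4,-7.6),(.4835,-.1874,1.2,-7.),(.4792,-.1846,-.6,-6.2),(.4756,-.182,2.1,-9.4),(.4718,-.1791,1.3,-10.7)])"
```

```text
ang 0.004 pull 5.9 rad -2.0 r 0.1403
ang 0.038 pull 5.83 rad -1.8 r 0.1403
ang 0.073 pull 5.77 rad -0.3 r 0.1403
ang 0.108 pull 6.04 rad -0.2 r 0.1403
ang 0.142 pull 6.54 rad 0.7 r 0.1404
ang 0.177 pull 6.01 rad 1.2 r 0.1404
ang 0.212 pull 5.12 rad 2.1 r 0.1403
ang 0.246 pull 6.48 rad 2.3 r 0.1403
ang 0.28 pull 6.53 rad 2.8 r 0.1404
ang 0.314 pull 7.29 rad 4.5 r 0.1404
ang 0.352 pull 4.78 rad 5.3 r 0.1404
ang 0.389 pull 3.03 rad 5.4 r 0.1405
ang 0.421 pull 7.27 rad 6.3 r 0.1404
ang 0.455 pull 7.66 rad 7.6 r 0.1404
```

Click 1 came at about 0.35 rad, matching the camera. I'll carry on through clicks 2 and 3.

>>> apply_moves:
  moves:
    - [[0,0,2],[-0.1,-4.9,0],0]
    - [[0,0,0],[0,0,0],0]

```text
time_s: 10.77
position: [0.4681, -0.1761, 0.1234]
tool_rot: [3.135, 0.002, 0.84]
ft_force: [2.0, -9.5, 3.2]
grip_width: 0.0183
grip_force: 58.9
```

>>> apply_moves:
  moves:
    - [[0,0,2],[-0.1,-4.9,0],0]
    - [[0,0,0],[0,0,0],0]

```text
time_s: 10.93
position: [0.4643, -0.1727, 0.1234]
tool_rot: [3.135, 0.001, 0.805]
ft_force: [1.0, -9.3, 6.8]
grip_width: 0.0186
grip_force: 58.9
```

>>> apply_moves:
  moves:
    - [[0,0,2],[-0.1,-4.9,0],0]
    - [[0,0,0],[0,0,0],0]

```text
time_s: 11.1
position: [0.4604, -0.169, 0.1234]
tool_rot: [3.136, 0.001, 0.77]
ft_force: [-0.3, -7.6, 6.4]
grip_width: 0.0185
grip_force: 59.0
```

>>> apply_moves:
  moves:
    - [[0,0,2],[-0.1,-4.9,0],0]
    - [[0,0,0],[0,0,0],0]

```text
time_s: 11.27
position: [0.457, -0.1656, 0.1234]
tool_rot: [3.136, 0.001, 0.735]
ft_force: [-0.8, -6.8, 7.3]
grip_width: 0.0185
grip_force: 59.0
```

>>> apply_moves:
  moves:
    - [[0,0,2],[-0.1,-4.9,0],0]
    - [[0,0,0],[0,0,0],0]

```text
time_s: 11.43
position: [0.4539, -0.1622, 0.1234]
tool_rot: [3.135, 0.0, 0.7]
ft_force: [1.6, -9.4, 4.8]
grip_width: 0.0186
grip_force: 59.0
```

>>> apply_moves:
  moves:
    - [[0,0,2],[0,-4.9,0],0]
    - [[0,0,0],[0,0,0],0]

```text
time_s: 11.6
position: [0.4508, -0.1586, 0.1234]
tool_rot: [3.135, 0.0, 0.666]
ft_force: [0.7, -10.5, 5.0]
grip_width: 0.0184
grip_force: 58.9
```

```bash
python3 -c "
from h import *
rep()"
```

```text
t 11.6 r 0.1405 ang 0.6786 yaw 38.13 Ftan -8.51 Frad 6.14 pos [ 0.4508 -0.1586  0.1234] T [-1.61  0.    0.16] 0.018399936872420104
```

>>> apply_moves:
  moves:
    - [[0,0,2],[-0.1,-4.9,0],0]
    - [[0,0,0],[0,0,0],0]

```text
time_s: 11.77
position: [0.4478, -0.1549, 0.1234]
tool_rot: [3.135, -0.0, 0.631]
ft_force: [2.1, -10.5, 4.9]
grip_width: 0.0185
grip_force: 58.9
```

>>> apply_moves:
  moves:
    - [[0,0,2],[-0.1,-4.9,0],0]
    - [[0,0,0],[0,0,0],0]

```text
time_s: 11.93
position: [0.4447, -0.1507, 0.1234]
tool_rot: [3.136, -0.0, 0.596]
ft_force: [0.9, -8.2, 6.6]
grip_width: 0.0185
grip_force: 59.0
```

>>> apply_moves:
  moves:
    - [[0,0,2],[-0.1,-4.9,0],0]
    - [[0,0,0],[0,0,0],0]

```text
time_s: 12.1
position: [0.4416, -0.1462, 0.1234]
tool_rot: [3.137, -0.001, 0.561]
ft_force: [-0.4, -5.3, 9.2]
grip_width: 0.0187
grip_force: 59.1
```

>>> apply_moves:
  moves:
    - [[0,0,2],[0,-4.9,0],0]
    - [[0,0,0],[0,0,0],0]

```text
time_s: 12.27
position: [0.4392, -0.1424, 0.1234]
tool_rot: [3.136, -0.001, 0.526]
ft_force: [0.9, -7.7, 7.5]
grip_width: 0.0189
grip_force: 59.0
```

```bash
python3 -c "
from h import *
seq([(.4681,-.1761,2,-9.5),(.4643,-.1727,1,-9.3),(.4604,-.169,-.3,-7.6),(.457,-.1656,-.8,-6.8),(.4539,-.1622,1.6,-9.4),(.4508,-.1586,.7,-10.5)]);rep()"
```

```text
ang 0.489 pull 7.67 rad 5.9 r 0.1405
ang 0.525 pull 7.01 rad 6.2 r 0.1404
ang 0.563 pull 5.12 rad 5.6 r 0.1404
ang 0.597 pull 4.39 rad 5.3 r 0.1405
ang 0.63 pull 8.09 rad 5.0 r 0.1405
ang 0.664 pull 8.53 rad 6.2 r 0.1405
t 12.2667 r 0.1405 ang 0.8207 yaw 30.14 Ftan -7.06 Frad 3.25 pos [ 0.4392 -0.1424  0.1234] T [-1.28  0.12  0.02] 0.01889275656749049
```

>>> apply_moves:
  moves:
    - [[0,0,0],[0,0,0],0]
    - [[0,0,0],[0,0,0],0]
    - [[0,0,0],[0,0,0],0]
    - [[0,0,0],[0,0,0],0]
    - [[0,0,0],[0,0,0],0]

```text
time_s: 12.68
position: [0.4394, -0.1427, 0.1234]
tool_rot: [3.136, -0.001, 0.528]
ft_force: [0.5, -7.2, 8.9]
grip_width: 0.0186
grip_force: 59.1
```

```bash
python3 -c "
from h import *
seq([(.4478,-.1549,2.1,-10.5),(.4447,-.1507,.9,-8.2),(.4416,-.1462,-.4,-5.3),(.4392,-.1424,.9,-7.7)]);rep()
c=cap('wrist','w5')"
```

```text
ang 0.698 pull 9.59 rad 4.8 r 0.1405
ang 0.735 pull 7.19 rad 4.0 r 0.1405
ang 0.774 pull 4.21 rad 3.2 r 0.1405
ang 0.806 pull 7.04 rad 3.3 r 0.1405
t 12.6833 r 0.1405 ang 0.8176 yaw 30.25 Ftan -6.42 Frad 3.36 pos [ 0.4394 -0.1427  0.1234] T [-1.19  0.2   0.08] 0.01856304250042743
```

View pics/w5.png

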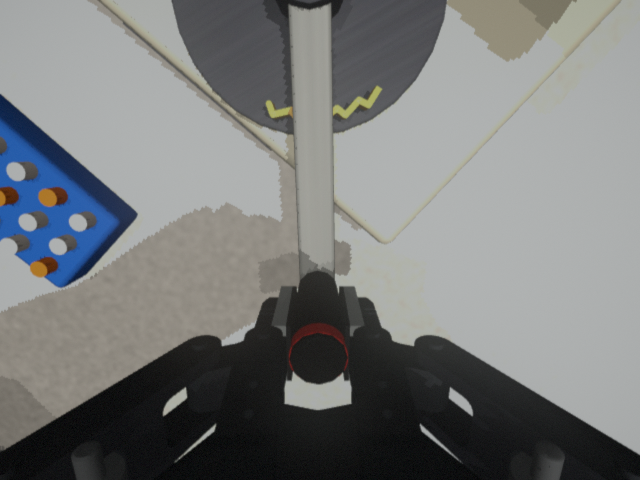

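The picture shows the fingers still gripping the post and the arm over the teeth, with the fifth crest near (272,117). A quick numeric check of the crest angle before handing in.

```bash
python3 - <<'E'
from h import *
c=cap("wrist");s=ctrl.state();p=s["position"][:2]
for z in(.06,.066):
    for nm,u in(("c5",(272,116)),("c2?",(345,115)),("c1?",(369,107))):
        P=onz(c,*u,z)[:2];d=P-C;l=p-C
        print(z,nm,"r",np.hypot(*d).round(4),"crest ahead of arm by",(np.arctan2(l[1],l[0])-np.arctan2(d[1],d[0])).round(3))
E
```

```text
0.06 c5 r 0.0606 crest ahead of arm by 0.356
0.06 c2? r 0.0596 crest ahead of arm by -0.287
0.06 c1? r 0.0611 crest ahead of arm by -0.501
0.066 c5 r 0.0607 crest ahead of arm by 0.343
0.066 c2? r 0.0599 crest ahead of arm by -0.277
0.066 c1? r 0.0611 crest ahead of arm by -0.484
```

```bash
python3 -c "
from h import *
print(ctrl.sign_off())"
```

```text
the job is handed in; nothing more can be done
None
```

I turned the isolator fully on first, then pulled the sealer lever over exactly three clicks; the gripper is still holding it at rest between the third and fourth, and the job is handed in (no verdict shown).

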